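# Tap a bearing cup home in a pump housing

### The job

Take the brass drift out of the wooden block and use it to tap the started bearing cup fully home in the pump housing, working on opposite sides of its rim in turn, a few millimetres at a time, so that it never cocks in the bore. Use only the drift on the cup, not the gripper; when the cup sits square on its seat, hang the drift back in the hole it came from. Do not knock over or shift the other things on the bench.

Things in the scene. Friction and masses are not known exactly. Their poses are not given: they have to be found in the camera images.
- cup_top (a point): bearing cup: plain bright steel ring, 90 mm outside, 70 mm inside, 28 mm tall (rim 10 mm wide), part-way into the housing's bore. The point is the centre of its upper face, in the middle of the opening; z is the cup's axis, upright while it is square. It starts square, upper face 38 to 42 mm above the seat; fully home the face is 28 mm above the seat, 6 mm proud of the housing.
- cup: the same cup, the point at the centre of its underside. A springy ring in the bore grips it: pushing one side of the rim straight down with 8 to 18 N moves that side, and it stays there, while the far side rises by about a fifth as much; lighter pushes do nothing. Cocked means leaning over 0.10 rad (one side 9 mm lower); 5 mm down on one side of a square cup leans it about 0.07 rad.
- bore_seat (a point): pump bearing housing: heavy grey round casting fixed to the bench, 222 mm over its bolt lugs, hub 136 mm across with a bright top face 70 mm above the bench and a 93 mm bore in the middle, lined with a brass-coloured springy ring. The point is the centre of the seat (shoulder) where the cup stops dead, 22 mm below the hub's face, 48 mm above the bench; z is the bore's axis, up.
- drift_mid (a point): drift: upright tool 148 mm long, 0.34 to 0.5 kg: a round brass bar 20 mm thick, 78 mm long, flat end down; then a black rubber hand guard, a disc 52 mm across, 8 mm thick; above it a round red grip 26 mm thick, 62 mm long. The point is on its axis half-way up; z runs towards the grip. The brass end is 74 mm below it, the guard's top 12 mm above, the grip's middle 43 mm above.
- stand_hole (a point): wooden tool block fixed to the bench, 75 x 180 mm, 85 mm tall. The point is the centre of the mouth, at the block's top, of the drift's hole: 30 mm square, 80 mm deep. The drift hangs in it by its guard, drift_mid 4 mm below this point. x, y here run along the block's short and long sides; two other tools stand 80 and 116 mm away along +y, their handles up to 143 mm above the bench.
- scraper: wooden-handled scraper standing in another hole of the wooden block; leave it be (the point is at its underside, where the handle meets the block's top)
- screwdriver: yellow-handled screwdriver standing in the end hole of the wooden block; leave it be (the point is at its underside, where the handle meets the block's top)
- old_race: rusty old bearing race, 90 mm across, lying in the blue tray; leave it be (the point is at its underside)
- meter: red multimeter lying on the bench, 170 x 85 x 40 mm; leave it be (the point is at its underside)
- plug: blue connector body standing on the bench, 68 mm across, 95 mm tall; leave it be (the point is at its underside)
- hammer: bench hammer with a black handle, 260 mm long, lying on the bench; leave it be (the point is at its underside)
- tape: roll of white tape lying flat, 100 mm across, 45 mm tall; leave it be (the point is at its underside)
- grease: green grease can, 84 mm across, 90 mm tall; leave it be (the point is at its underside)
Things that resemble listed ones, but are neither listed nor needed, are in the scene too. What is shaped like the cup but green or turquoise is not meant.

How it is judged:
On the way, in this order (a step that is already met when the one before it is completed fails the run):
1. the drift is lifted clear of its block (z of drift_mid in the frame of stand_hole above 0.085 m), for 0.2 s.
2. the cup is half-way down and not cocked (z of cup_top in the frame of bore_seat below 0.035 m and angle between cup_top's own z axis and vertical below 0.1 rad), for 0.1 s.
3. the cup is fully home and square on its seat (z of cup_top in the frame of bore_seat below 0.03 m and angle between cup_top's own z axis and vertical below 0.03 rad), for 0.3 s.
At the end, for the whole second after the job is handed in: The cup's upper face is no more than 30 mm above the seat (28 mm is fully home) and the cup leans less than 0.03 rad; the drift hangs upright in its own hole, guard down on the block (within 8 mm), released and at rest (all of step 3 and horizontal distance between drift_mid and stand_hole below 0.012 m and z of drift_mid in the frame of stand_hole below 0.004 m and angle between drift_mid's own z axis and vertical below 0.15 rad and linear speed of cup below 0.02 m/s); the robot touches nothing.
It fails at once if the cup cocks: it leans more than 0.10 rad (angle between cup_top's own z axis and vertical above 0.1 rad).
It fails at once if the gripper or arm pushes on the cup (contact force between any of the fingers, the arm and cup above 2 N).
It fails at once if another thing on the bench is shifted more than 40 mm or tipped over (distance of any of scraper, screwdriver, old_race, meter, plug, hammer, tape, grease from where it was at the start of the episode above 0.04 m or angle between any of scraper, screwdriver, old_race, meter, plug, hammer, tape, grease's own z axis and vertical above 0.6 rad).
It also fails if it takes over 58 s, if anything falls off the work surface, if the arm or the gripper's body presses on something with over 40 N, if the wrist force passes 120 N, or if a joint passes its speed limit or range.

### The arm

A 6-joint arm with a two-finger parallel gripper is mounted at the origin on the work surface. World frame = base frame: x ahead of the robot, y to its left, z up, the work surface at z = 0. Lengths are in m, angles in rad, forces in N, time in s.
With the tool pointing down it reaches from about 0.25 to 0.8 m from the base axis. Payload 8.5 kg.
Tool frame: the origin (TCP) lies at the very end of the fingers, on their centre line; the grasp point (between the pads) lies ctrl.pinch_z behind it (ctrl.pinch_z is the distance from the TCP to the grasp point, in m); x points along the fingers, z is the direction in which the jaws open and shut, and the axes are right-handed (so a half turn about x gives the same grasp; the last joint's range is limited). The gripper opens to 85 mm and grips with 20 to 120 N. Pads are 22 mm wide; open, the fingers measure 114 mm over their backs; the gripper's body (76 mm by 85 mm) begins 54 mm behind the grasp point. The pads swing forward as they close: fully open they stand 13 mm farther back than shut.
Start: joints at [-1.207, 0.238, -0.013, 1.319, 0, 1.571], TCP at [0.187, -0.491, 0.231] pointing down, gripper open.
Joint ranges: [-2.66, 2.66], [-1.03, 1.9], [-1.14, 1.46], [-1.82, 2.27], [-1.45, 1.34], [-3.14, 3.14]. Speed limits (rad/s): [2.22, 2.22, 2.79, 3.14, 3.14, 3.14].

### API

Orientations are given as a rotation vector (axis times angle).
In Python, from bench import ctrl gives the robot as it stands.
- The arm moves only by the shell command python3 -m pendant 'ROWS' [FORCE]. ROWS is JSON, a list of rows, each an object with "jaw": the finger opening in mm, from 0 to 85.4; "travel": the shift along the tool's x, y, z each as a share of 0.5 m, from -1 to 1, a list of three; "delta_rot": the turn, a rotation vector about the tool's x, y, z each as a share of pi rad, from -1 to 1, a list of three. A call has exactly 5 rows; each row is the pose to reach, as a shift and turn from the pose measured when the call began, along the tool's axes at that moment, turning the shorter way round; what a row does not reach only later rows make up. A row lasts 1/10 s, in which the tool goes at most 50 mm and 8.59 degrees, less where a joint would pass 70% of its speed; a pose out of reach is approached as far as the arm can. A call with a number of a shift or a turn outside -1 to 1 is refused whole. A call with a gripper value outside its range is refused whole. The fingers move at their own pace and stop on an object; FORCE is the grip in N (left out, the last holds). Time passes only in rows, so rows that repeat a pose let the fingers close, or fill a call up. It gives the time, the measured TCP pose, the force and the opening at its end, in the units of the state.
- ctrl.get_state(): the state, without advancing time (a new reading comes with each control period).
- ctrl.grab_frame(name): name is "side" or "top" or "wrist"; returns a dict with "pixels" (400x640x3 uint8, red, green, blue), "fx", "fy", "cx", "cy" (pixels), "origin" and "attitude" of the camera in the world. Camera axes: x right, y down, z forward; pixel columns grow to the right and rows downward; lengths in m; the calibration is good to about 2 mm. A picture is of the moment at which its call begins. There is no depth.
- ctrl.job_done(): hands the job in, once; it reports no verdict.
The state is a dict: "time": time; "joint_pos": joint angles; "joint_vel": joint speeds; "tau": joint torques, N m; "tcp_pos": TCP position; "eef_rot": TCP orientation; "ft_force": force on the tool from outside, world axes, zero at the start; "torque": the same for the moment, N m; "grip_width": opening from 0.0 (shut) to 1.0 (fully open).
Only numpy, scipy, OpenCV 4.12 (cv2) and the standard library are available. Lean on these libraries where they do the work, as an engineer would, in place of code of your own. Each camera call takes 0.05 s, during which the arm holds its last target. There are 200 camera calls.

## Working session

There is one attempt and no reset: what is moved stays moved. The work goes in short steps, Python scripts to look and compute and a shell command to move; the robot and the scene stay as the last step left them, time stands still between calls to the robot, and variables do not carry over. Pictures are saved under pics/ and viewed, about 8 in all and at most 12, crops included, and the job is handed in when it is done.

```bash
ls; mkdir -p pics; python3 - <<'E'
from bench import ctrl
import cv2,numpy as np
s=ctrl.get_state();print({k:np.round(v,3) for k,v in s.items()},ctrl.pinch_z)
for n in("top","side","wrist"):
    f=ctrl.grab_frame(n);cv2.imwrite(f"pics/{n}0.png",f["pixels"][...,::-1])
    print(n,f["fx"],f["fy"],f["cx"],f["cy"],np.round(f["origin"],4),np.round(f["attitude"],4).tolist())
E
```

```text
pics
{'time': np.float64(0.0), 'joint_pos': array([-1.207,  0.239, -0.014,  1.319, -0.   ,  1.571]), 'joint_vel': array([-0.001, -0.   , -0.002,  0.001, -0.001, -0.   ]), 'tau': array([ 1.0000e-03, -5.3878e+01,  3.4644e+01,  1.8000e-02,  0.0000e+00,
       -0.0000e+00]), 'tcp_pos': array([ 0.187, -0.49 ,  0.231]), 'eef_rot': array([ 0.938,  1.361, -0.937]), 'ft_force': array([-0.195,  0.161,  0.065]), 'torque': array([ 0.005, -0.004,  0.004]), 'grip_width': np.float64(1.001)} 0.0187
top 463.9873587953001 463.9873587953001 321.4269359541529 194.2546134100039 [ 0.4675 -0.0058  1.3883] [-2.1773, 2.2151, -0.0424]
side 365.0362479704463 365.0362479704463 326.9590427681027 203.5521165441811 [0.46   0.8333 0.5456] [-0.0969, 2.6736, -1.5497]
wrist 283.21803256500436 283.21803256500436 315.5263602583607 198.9799219145638 [ 0.2581 -0.4617  0.3725] [2.3724, -1.6327, -0.2524]
```

View pics/top0.png

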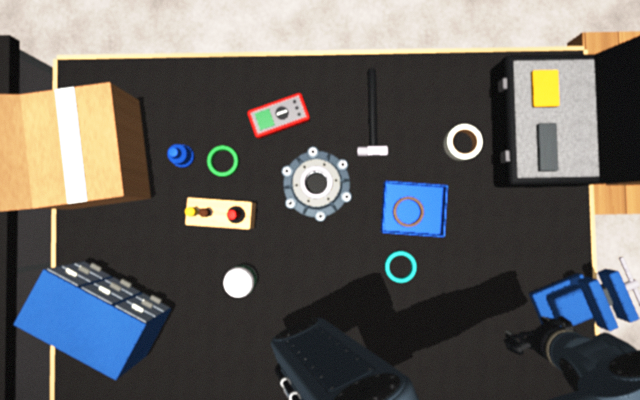

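View pics/side0.png

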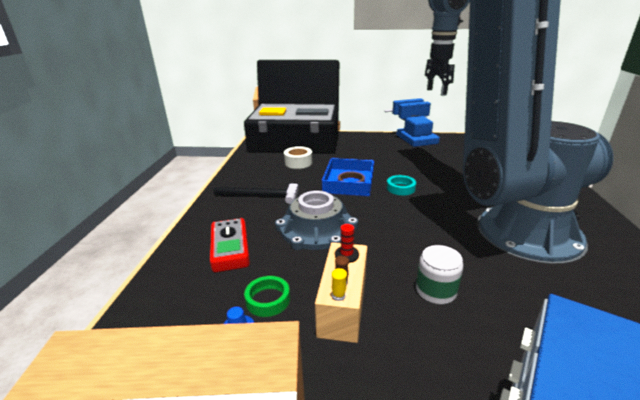

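The top view shows the cup in the grey housing at (317,182). The green ring (222,160) and turquoise ring (401,267) are decoys, and the rusty race is in the tray (408,211). The block spans (185-255, 198-230). The red grip (234,213) is the drift, next to the brown scraper (204,211) and yellow screwdriver (191,211). I'll measure these and confirm with one crop.

```bash
cat > h.py <<'E'
import numpy as np, cv2
from scipy.spatial.transform import Rotation as R
def ray(f,u,v):
    d=R.from_rotvec(f["attitude"]).apply([(u-f["cx"])/f["fx"],(v-f["cy"])/f["fy"],1]);return np.array(f["origin"]),d
def onz(f,u,v,z):
    o,d=ray(f,u,v);return o+d*(z-o[2])/d[2]
def proj(f,p):
    c=R.from_rotvec(f["attitude"]).inv().apply(np.array(p)-f["origin"]);return c[0]/c[2]*f["fx"]+f["cx"],c[1]/c[2]*f["fy"]+f["cy"]
def tri(r1,r2):
    (a,d),(b,e)=r1,r2;A=np.stack([d,-e],1);s=np.linalg.lstsq(A,b-a,rcond=None)[0]
    p,q=a+d*s[0],b+e*s[1];return (p+q)/2,np.linalg.norm(p-q)
def blobs(m,amin=20):
    n,l,st,c=cv2.connectedComponentsWithStats(m.astype(np.uint8));return [(st[i].tolist(),c[i].round(1).tolist()) for i in range(1,n) if st[i][4]>=amin]
E
python3 - <<'E'
from h import *
from bench import ctrl
F={n:ctrl.grab_frame(n) for n in("top","side")}
for n,f in F.items():
    hsv=cv2.cvtColor(f["pixels"],cv2.COLOR_RGB2HSV);h,s,v=[hsv[...,i].astype(int) for i in range(3)]
    print(n,"red",blobs(((h<6)|(h>174))&(s>180)&(v>80),30))
    if n=="top":
        w=((h>8)&(h<28)&(s>50)&(s<200)&(v>150)); w[:, :160]=0; w[:, 270:]=0; w[:190]=0; w[240:]=0
        ys,xs=np.nonzero(w); r=cv2.minAreaRect(np.stack([xs,ys],1).astype(np.float32)); b=cv2.boxPoints(r)
        print("block",[onz(f,*p,.085).round(3).tolist() for p in b],onz(f,*r[0],.085).round(4))
    # bright: cup
    print("bright",blobs((s<60)&(v>190),60)[:12])
t,s=F["top"]["pixels"],F["side"]["pixels"]
a=cv2.resize(t[145:245,180:360],None,fx=4.4,fy=4.4,interpolation=2)[:440,:790]
b=cv2.resize(s[180:260,260:400],None,fx=4,fy=4,interpolation=2)
im=np.zeros((600,800,3),np.uint8);im[:300,:540]=cv2.resize(t[145:245,180:360],(540,300),interpolation=2);im[300:600,:525]=cv2.resize(s[180:260,260:400],(525,300),interpolation=2)
cv2.imwrite("pics/c1.png",im[...,::-1])
E
```

```text
top red [([247, 93, 63, 46, 447], [279.1, 117.7]), ([228, 209, 9, 11, 48], [232.6, 213.9])]
block [[0.446, 0.391, 0.085], [0.526, 0.385, 0.085], [0.509, 0.196, 0.085], [0.428, 0.203, 0.085]] [0.4773 0.2939 0.085 ]
bright [([0, 0, 640, 69, 32200], [301.1, 25.3]), ([515, 61, 83, 116, 6752], [558.6, 119.0]), ([54, 87, 34, 117, 2466], [70.3, 145.1]), ([252, 97, 53, 36, 593], [281.2, 113.5]), ([447, 124, 36, 36, 556], [464.2, 141.4]), ([308, 147, 10, 10, 70], [312.4, 151.8]), ([357, 146, 31, 9, 251], [373.0, 150.3]), ([293, 159, 47, 48, 1311], [316.0, 182.4]), ([337, 160, 10, 10, 72], [341.8, 164.3]), ([282, 166, 10, 11, 72], [286.8, 171.0]), ([341, 192, 10, 10, 75], [345.4, 196.3]), ([186, 199, 65, 30, 1017], [218.1, 213.1])]
side red [([210, 218, 39, 54, 810], [229.5, 254.3]), ([341, 224, 13, 19, 200], [347.2, 232.5]), ([342, 243, 11, 7, 58], [346.9, 245.9]), ([341, 250, 12, 6, 58], [346.5, 252.4])]
bright [([140, 0, 329, 147, 29870], [288.7, 64.0]), ([552, 0, 88, 135, 8440], [590.5, 57.7]), ([0, 25, 9, 21, 105], [2.5, 37.3]), ([251, 105, 82, 14, 409], [292.9, 111.9]), ([284, 147, 28, 11, 156], [297.2, 152.2]), ([0, 157, 226, 243, 15374], [96.4, 265.7]), ([287, 184, 10, 14, 105], [291.1, 190.3]), ([298, 191, 36, 18, 222], [315.8, 199.6]), ([422, 245, 41, 31, 974], [442.2, 260.1]), ([537, 300, 10, 46, 93], [541.3, 323.8]), ([522, 328, 10, 19, 141], [526.7, 337.1]), ([527, 353, 10, 47, 106], [531.5, 376.4])]
```

View pics/c1.png

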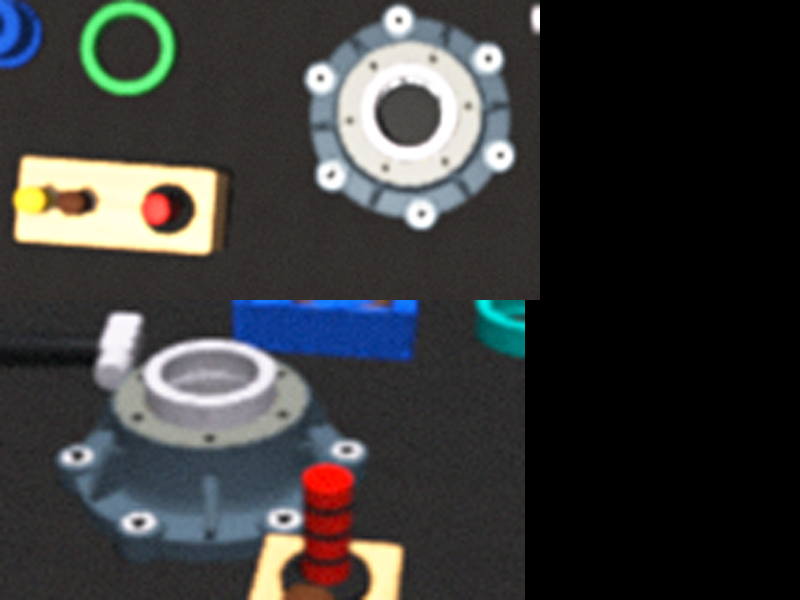

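The crop confirms both parts: the drift is the ringed red grip on a black guard at about (234,214), and the plain bright ring in the bore at (316,182) is the cup. Next I'll compute positions.

```bash
python3 - <<'E'
from h import *
from bench import ctrl
F={n:ctrl.grab_frame(n) for n in("top","side")};t,s=F["top"],F["side"]
print("guard",onz(t,235.7,214.7,.093),"griptop",onz(t,232.3,214.3,.155),"side mid",onz(s,347,240,.124))
print("hole from block est")
g=t["pixels"].min(2);
# cup: grey image threshold dark hole inside
m=(g[150:215,285:350]<130).astype(np.uint8)
cs,_=cv2.findContours(m,cv2.RETR_LIST,cv2.CHAIN_APPROX_NONE)
for c in cs:
    if 60<cv2.contourArea(c)<1200:
        e=cv2.fitEllipse(c);print(e); u,v=e[0][0]+285,e[0][1]+150
        for z in(.06,.088):print(z,onz(t,u,v,z))
b=(g[150:215,285:350]>150).astype(np.uint8);cs,_=cv2.findContours(b,cv2.RETR_EXTERNAL,cv2.CHAIN_APPROX_NONE)
c=max(cs,key=cv2.contourArea);e=cv2.fitEllipse(c);print("hub",e,onz(t,e[0][0]+285,e[0][1]+150,.07))
st=ctrl.get_state();M=R.from_rotvec(st["eef_rot"]).as_matrix();print(M.round(3))
# side cup top: inner ellipse white blob
print("cup side",onz(s,315.8,199.6,.088), tri(ray(t,316,182.5),ray(s,315.8,198.5)))
E
```

```text
guard [0.4718987  0.24139236 0.093     ] griptop [0.47290366 0.23860204 0.155     ] side mid [0.47215884 0.24155587 0.124     ]
hole from block est
((30.53500747680664, 32.84813690185547), (19.717241287231445, 21.0007266998291), 96.70559692382812)
0.06 [0.5593938  0.01760371 0.06      ]
0.088 [0.55745614 0.01711142 0.088     ]
((56.69398498535156, 14.464625358581543), (11.545782089233398, 12.43355655670166), 67.48655700683594)
0.06 [ 0.61099951 -0.05842172  0.06      ]
0.088 [ 0.60797404 -0.05731144  0.088     ]
hub ((30.889726638793945, 32.37511444091797), (46.903343200683594, 47.363189697265625), 0.25179633498191833) [0.56003367 0.01639561 0.07      ]
[[-0.     0.935  0.356]
 [ 0.     0.356 -0.935]
 [-1.    -0.    -0.   ]]
cup side [0.55893874 0.01776216 0.088     ] (array([0.5586763 , 0.01578797, 0.09013005]), np.float64(0.0008252549117591247))
```

```bash
cat > g.py <<'E'
import sys
from h import *
from bench import ctrl
x,y,z,a=map(float,sys.argv[1:5])
s=ctrl.get_state();M=R.from_rotvec(s["eef_rot"]);zz=np.array([np.cos(a),np.sin(a),0]);xx=np.array([0,0,-1.])
T=R.from_matrix(np.stack([xx,np.cross(zz,xx),zz],1))
print("t%.2f"%s["time"],"tcp",s["tcp_pos"].round(4),"F",s["ft_force"].round(1),"w",round(float(s["grip_width"]),3),"j1,6",s["joint_pos"][[0,5]].round(2))
print("travel",(M.inv().apply(np.array([x,y,z])-s["tcp_pos"])/.5).round(4),"rot",((M.inv()*T).as_rotvec()/np.pi).round(4))
E
python3 -m pendant '[{"jaw":85,"travel":[-0.02,0.53,-0.58],"delta_rot":[-0.38,0,0]},{"jaw":85,"travel":[-0.02,0.53,-0.58],"delta_rot":[-0.38,0,0]},{"jaw":85,"travel":[-0.02,0.53,-0.58],"delta_rot":[-0.38,0,0]},{"jaw":85,"travel":[-0.02,0.53,-0.58],"delta_rot":[-0.38,0,0]},{"jaw":85,"travel":[-0.02,0.53,-0.58],"delta_rot":[-0.38,0,0]}]' 100
python3 g.py .472 .241 .24 -.09
```

```text
time: 0.85
tcp_pos: [0.2788, -0.2565, 0.2378]
eef_rot: [0.354, 1.541, -0.354]
ft_force: [1.1, -0.4, -0.7]
grip_width: 0.99
t0.85 tcp [ 0.2788 -0.2565  0.2378] F [ 1.1 -0.4 -0.7] w 0.99 j1,6 [-0.74  1.28]
travel [-0.0043  1.0638 -0.0867] rot [-0.1151  0.0002 -0.    ]
```

```bash

python3 -m pendant '[{"jaw":85,"travel":[0,0.98,-0.08],"delta_rot":[-0.115,0,0]},{"jaw":85,"travel":[0,0.98,-0.08],"delta_rot":[-0.115,0,0]},{"jaw":85,"travel":[0,0.98,-0.08],"delta_rot":[-0.115,0,0]},{"jaw":85,"travel":[0,0.98,-0.08],"delta_rot":[-0.115,0,0]},{"jaw":85,"travel":[0,0.98,-0.08],"delta_rot":[-0.115,0,0]}]'
python3 g.py .472 .241 .24 -.09
```

```text
time: 1.35
tcp_pos: [0.3692, -0.023, 0.2381]
eef_rot: [0.071, 1.568, -0.071]
ft_force: [2.4, -1.0, 0.2]
grip_width: 0.994
t1.35 tcp [ 0.3692 -0.023   0.2381] F [ 2.4 -1.   0.2] w 0.994 j1,6 [-0.06  1.6 ]
travel [-0.0035  0.5444  0.1572] rot [-0.0001  0.0006  0.    ]
```

```bash

python3 -m pendant '[{"jaw":85,"travel":[0,0.544,0.157],"delta_rot":[0,0,0]},{"jaw":85,"travel":[0,0.544,0.157],"delta_rot":[0,0,0]},{"jaw":85,"travel":[0,0.544,0.157],"delta_rot":[0,0,0]},{"jaw":85,"travel":[0,0.544,0.157],"delta_rot":[0,0,0]},{"jaw":85,"travel":[0,0.544,0.157],"delta_rot":[0,0,0]}]'
python3 -m pendant '[{"jaw":85,"travel":[0,0.044,0.013],"delta_rot":[0,0,0]},{"jaw":85,"travel":[0,0.044,0.013],"delta_rot":[0,0,0]},{"jaw":85,"travel":[0,0.044,0.013],"delta_rot":[0,0,0]},{"jaw":85,"travel":[0,0.044,0.013],"delta_rot":[0,0,0]},{"jaw":85,"travel":[0,0.044,0.013],"delta_rot":[0,0,0]}]'
python3 g.py .472 .241 .24 -.09
python3 - <<'E'
from h import *
from bench import ctrl
f=ctrl.grab_frame("wrist");print(f["origin"],f["attitude"]);cv2.imwrite("pics/w1.png",f["pixels"][...,::-1])
for z in(.093,.155):print(proj(f,[.472,.241,z]))
hsv=cv2.cvtColor(f["pixels"],cv2.COLOR_RGB2HSV);h,s,v=[hsv[...,i].astype(int) for i in range(3)]
print(blobs(((h<6)|(h>174))&(s>180)&(v>80),30))
E
```

```text
time: 1.85
tcp_pos: [0.4595, 0.2104, 0.2383]
eef_rot: [0.07, 1.567, -0.07]
ft_force: [1.5, -0.2, 0.9]
grip_width: 0.994
time: 2.35
tcp_pos: [0.4677, 0.2307, 0.2386]
eef_rot: [0.071, 1.567, -0.072]
ft_force: [0.3, 0.4, 0.3]
grip_width: 0.998
t2.35 tcp [0.4677 0.2307 0.2386] F [0.3 0.4 0.3] w 0.998 j1,6 [0.46 2.12]
travel [-0.0028  0.0214  0.0068] rot [-0.0003  0.0008 -0.    ]
[0.47379761 0.30869514 0.38033109] [ 2.83318568 -0.12773968 -0.01549241]
(np.float64(318.83866681184554), np.float64(177.79509202273832))
(np.float64(319.8865656142124), np.float64(194.9336114922791))
[([489, 162, 94, 128, 2414], [527.4, 211.0])]
```

View pics/w1.png

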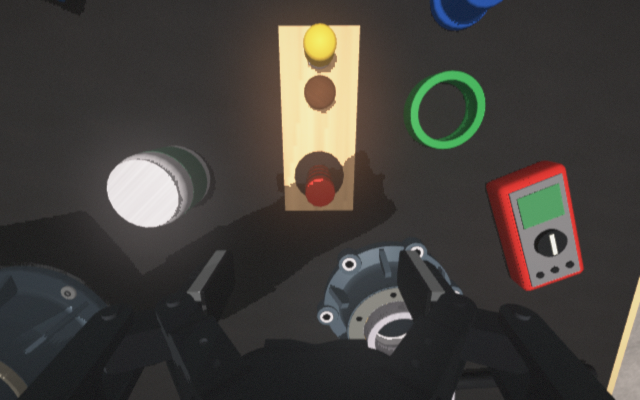

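The wrist view shows the grip top at (320,190) and guard at (319,177), within a few pixels of the prediction, and the block's edges are aligned with the tool. I'll descend and grasp.

```bash

python3 -m pendant '[{"jaw":85,"travel":[0.05,0.021,0.007],"delta_rot":[0,0,0]},{"jaw":85,"travel":[0.12,0.021,0.007],"delta_rot":[0,0,0]},{"jaw":85,"travel":[0.19,0.021,0.007],"delta_rot":[0,0,0]},{"jaw":85,"travel":[0.25,0.021,0.007],"delta_rot":[0,0,0]},{"jaw":85,"travel":[0.26,0.021,0.007],"delta_rot":[0,0,0]}]'
python3 g.py .472 .241 .108 -.09
```

```text
time: 2.9
tcp_pos: [0.4706, 0.2392, 0.106]
eef_rot: [0.071, 1.571, -0.074]
ft_force: [0.3, -0.6, 0.4]
grip_width: 0.993
t2.90 tcp [0.4706 0.2392 0.106 ] F [ 0.3 -0.6  0.4] w 0.993 j1,6 [0.47 2.13]
travel [-0.004   0.0039  0.0024] rot [-0.0007 -0.0005  0.0008]
```

```bash

python3 -m pendant '[{"jaw":85,"travel":[-0.003,0.004,0.002],"delta_rot":[0,0,0]},{"jaw":60,"travel":[-0.003,0.004,0.002],"delta_rot":[0,0,0]},{"jaw":20,"travel":[-0.003,0.004,0.002],"delta_rot":[0,0,0]},{"jaw":15,"travel":[-0.003,0.004,0.002],"delta_rot":[0,0,0]},{"jaw":15,"travel":[-0.003,0.004,0.002],"delta_rot":[0,0,0]}]' 100
python3 -m pendant '[{"jaw":15,"travel":[0,0,0],"delta_rot":[0,0,0]},{"jaw":15,"travel":[0,0,0],"delta_rot":[0,0,0]},{"jaw":15,"travel":[0,0,0],"delta_rot":[0,0,0]},{"jaw":15,"travel":[0,0,0],"delta_rot":[0,0,0]},{"jaw":15,"travel":[0,0,0],"delta_rot":[0,0,0]}]' 100
python3 g.py .472 .241 .22 -.09
```

```text
time: 3.4
tcp_pos: [0.4722, 0.2413, 0.1083]
eef_rot: [0.071, 1.57, -0.074]
ft_force: [0.2, 0.0, -0.2]
grip_width: 0.325
time: 3.9
tcp_pos: [0.4723, 0.2414, 0.1085]
eef_rot: [0.071, 1.57, -0.073]
ft_force: [-0.4, -0.9, 4.6]
grip_width: 0.282
t3.90 tcp [0.4723 0.2414 0.1085] F [-0.4 -0.9  4.6] w 0.282 j1,6 [0.47 2.14]
travel [-0.223  -0.0011 -0.0005] rot [-0.0006 -0.      0.0005]
```

```bash

python3 -m pendant '[{"jaw":15,"travel":[-0.03,0,0],"delta_rot":[0,0,0]},{"jaw":15,"travel":[-0.09,0,0],"delta_rot":[0,0,0]},{"jaw":15,"travel":[-0.16,0,0],"delta_rot":[0,0,0]},{"jaw":15,"travel":[-0.22,0,0],"delta_rot":[0,0,0]},{"jaw":15,"travel":[-0.25,0,0],"delta_rot":[0,0,0]}]' 100
python3 -m pendant '[{"jaw":15,"travel":[-0.01,0,0],"delta_rot":[0,0,0]},{"jaw":15,"travel":[-0.01,0,0],"delta_rot":[0,0,0]},{"jaw":15,"travel":[-0.01,0,0],"delta_rot":[0,0,0]},{"jaw":15,"travel":[-0.01,0,0],"delta_rot":[0,0,0]},{"jaw":15,"travel":[-0.01,0,0],"delta_rot":[0,0,0]}]' 100
python3 g.py .559 .057 .24 -.09
python3 - <<'E'
from h import *
from bench import ctrl
a=ctrl.grab_frame("side");b=ctrl.grab_frame("wrist")
im=np.zeros((600,640,3),np.uint8);im[:300,:480]=cv2.resize(a["pixels"][100:300,240:560],(480,300));im[300:,:480]=cv2.resize(b["pixels"],(480,300));cv2.imwrite("pics/c2.png",im[...,::-1])
E
```

```text
time: 4.4
tcp_pos: [0.4727, 0.2418, 0.2354]
eef_rot: [0.072, 1.568, -0.073]
ft_force: [0.2, -0.2, -4.2]
grip_width: 0.28
time: 4.9
tcp_pos: [0.4723, 0.2416, 0.2395]
eef_rot: [0.071, 1.57, -0.073]
ft_force: [0.3, 0.4, -3.6]
grip_width: 0.282
t4.90 tcp [0.4723 0.2416 0.2395] F [ 0.3  0.4 -3.6] w 0.282 j1,6 [0.47 2.14]
travel [-0.0006 -0.3517  0.2065] rot [-0.0006 -0.      0.0005]
```

View pics/c2.png

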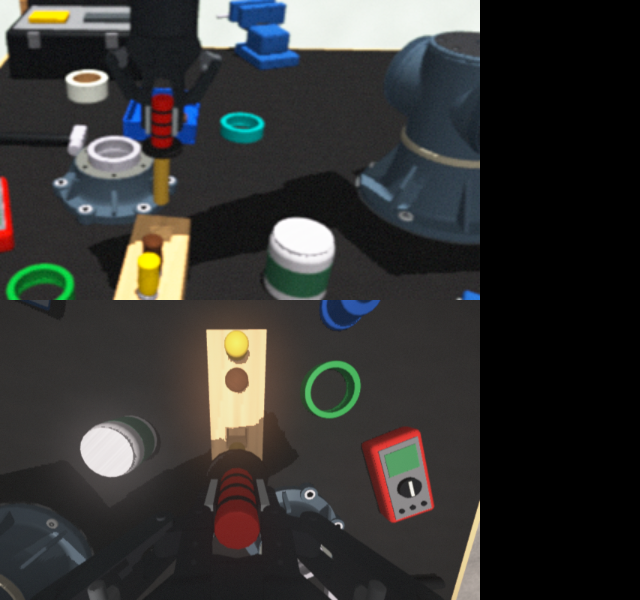

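The drift is held upright and clear of the block. Moving to hover over the +y side of the rim.

```bash

python3 -m pendant '[{"jaw":15,"travel":[0,-0.09,0.05],"delta_rot":[0,0,0]},{"jaw":15,"travel":[0,-0.18,0.1],"delta_rot":[0,0,0]},{"jaw":15,"travel":[0,-0.27,0.15],"delta_rot":[0,0,0]},{"jaw":15,"travel":[0,-0.33,0.195],"delta_rot":[0,0,0]},{"jaw":15,"travel":[0,-0.352,0.206],"delta_rot":[0,0,0]}]' 100
python3 -m pendant '[{"jaw":15,"travel":[0.04,0,0],"delta_rot":[0,0,0]},{"jaw":15,"travel":[0.06,0,0],"delta_rot":[0,0,0]},{"jaw":15,"travel":[0.07,0,0],"delta_rot":[0,0,0]},{"jaw":15,"travel":[0.07,0,0],"delta_rot":[0,0,0]},{"jaw":15,"travel":[0.07,0,0],"delta_rot":[0,0,0]}]' 100
python3 g.py .559 .0565 .19 -.09
python3 - <<'E'
from h import *
from bench import ctrl
for n in("top","side"):
    f=ctrl.grab_frame(n);p=f["pixels"];s=ctrl.get_state()["tcp_pos"];z=s[2]-.1015
    print(n,proj(f,[s[0],s[1],z]),proj(f,[.559,.0165,.088]))
    if n=="side":
        a=p
cv2.imwrite("pics/c3.png",cv2.resize(a[150:250,255:395],(700,500),interpolation=2)[...,::-1])
E
```

```text
time: 5.5
tcp_pos: [0.5606, 0.0535, 0.2396]
eef_rot: [0.073, 1.568, -0.077]
ft_force: [0.4, 0.2, -5.3]
grip_width: 0.28
time: 6.0
tcp_pos: [0.5606, 0.0541, 0.2052]
eef_rot: [0.073, 1.568, -0.076]
ft_force: [-0.5, -0.4, -5.1]
grip_width: 0.28
t6.00 tcp [0.5606 0.0541 0.2052] F [-0.5 -0.4 -5.1] w 0.28 j1,6 [0.1  1.76]
travel [ 0.0303  0.0045 -0.0037] rot [-0.0014  0.0005  0.0006]
top (np.float64(302.0906379477779), np.float64(181.48324842913)) (np.float64(315.74357993682463), np.float64(182.29588409617523))
side (np.float64(313.2961918799586), np.float64(201.09441540940065)) (np.float64(315.82806303619714), np.float64(199.3611106241914))
```

View pics/c3.png

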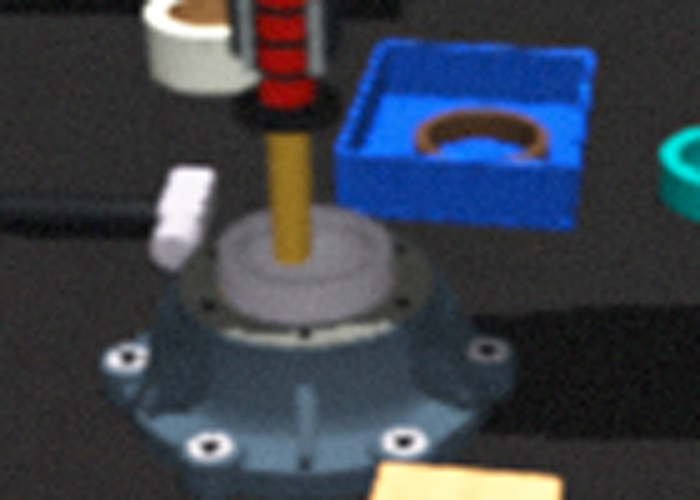

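```bash

python3 -m pendant '[{"jaw":15,"travel":[0.015,0.005,-0.004],"delta_rot":[0,0,0]},{"jaw":15,"travel":[0.023,0.005,-0.004],"delta_rot":[0,0,0]},{"jaw":15,"travel":[0.024,0.005,-0.004],"delta_rot":[0,0,0]},{"jaw":15,"travel":[0.024,0.005,-0.004],"delta_rot":[0,0,0]},{"jaw":15,"travel":[0.024,0.005,-0.004],"delta_rot":[0,0,0]}]' 100
python3 -m pendant '[{"jaw":15,"travel":[0.001,0,0],"delta_rot":[0,0,0]},{"jaw":15,"travel":[0.003,0,0],"delta_rot":[0,0,0]},{"jaw":15,"travel":[0.005,0,0],"delta_rot":[0,0,0]},{"jaw":15,"travel":[0.007,0,0],"delta_rot":[0,0,0]},{"jaw":15,"travel":[0.007,0,0],"delta_rot":[0,0,0]}]' 100
python3 g.py .559 .0565 .188 -.09
```

```text
time: 6.6
tcp_pos: [0.5592, 0.0566, 0.1935]
eef_rot: [0.073, 1.567, -0.076]
ft_force: [0.2, -0.0, -4.6]
grip_width: 0.279
time: 7.1
tcp_pos: [0.5595, 0.0566, 0.1909]
eef_rot: [0.073, 1.566, -0.076]
ft_force: [-1.8, -0.3, 4.3]
grip_width: 0.283
t7.10 tcp [0.5595 0.0566 0.1909] F [-1.8 -0.3  4.3] w 0.283 j1,6 [0.1  1.77]
travel [ 0.0059 -0.0003 -0.0009] rot [-0.0015  0.0012  0.0005]
```

```bash

python3 -m pendant '[{"jaw":15,"travel":[0.002,0,0],"delta_rot":[0,0,0]},{"jaw":15,"travel":[0.004,0,0],"delta_rot":[0,0,0]},{"jaw":15,"travel":[0.006,0,0],"delta_rot":[0,0,0]},{"jaw":15,"travel":[0.008,0,0],"delta_rot":[0,0,0]},{"jaw":15,"travel":[0.008,0,0],"delta_rot":[0,0,0]}]' 100
python3 g.py .559 .0565 .188 -.09
```

```text
time: 7.6
tcp_pos: [0.5598, 0.057, 0.1886]
eef_rot: [0.074, 1.564, -0.075]
ft_force: [-3.6, 0.5, 10.3]
grip_width: 0.281
t7.60 tcp [0.5598 0.057  0.1886] F [-3.6  0.5 10.3] w 0.281 j1,6 [0.1  1.77]
travel [ 0.0011 -0.0011 -0.0014] rot [-0.0014  0.0019  0.0001]
```

```bash

python3 -m pendant '[{"jaw":15,"travel":[0.002,-0.001,-0.001],"delta_rot":[0,0,0]},{"jaw":15,"travel":[0.004,-0.001,-0.001],"delta_rot":[0,0,0]},{"jaw":15,"travel":[0.006,-0.001,-0.001],"delta_rot":[0,0,0]},{"jaw":15,"travel":[0.0065,-0.001,-0.001],"delta_rot":[0,0,0]},{"jaw":15,"travel":[0.0065,-0.001,-0.001],"delta_rot":[0,0,0]}]' 100
python3 -m pendant '[{"jaw":15,"travel":[-0.01,0,0],"delta_rot":[0,0,0]},{"jaw":15,"travel":[-0.02,0,0],"delta_rot":[0,0,0]},{"jaw":15,"travel":[-0.03,0,0],"delta_rot":[0,0,0]},{"jaw":15,"travel":[-0.03,0,0],"delta_rot":[0,0,0]},{"jaw":15,"travel":[-0.03,0,0],"delta_rot":[0,0,0]}]' 100
python3 g.py .559 -.0235 .2025 -.09
```

```text
time: 8.1
tcp_pos: [0.5597, 0.057, 0.1871]
eef_rot: [0.075, 1.561, -0.073]
ft_force: [-2.7, 0.7, 13.2]
grip_width: 0.284
time: 8.6
tcp_pos: [0.5596, 0.057, 0.2019]
eef_rot: [0.075, 1.561, -0.073]
ft_force: [0.6, -0.4, -4.1]
grip_width: 0.281
t8.60 tcp [0.5596 0.057  0.2019] F [ 0.6 -0.4 -4.1] w 0.281 j1,6 [0.1  1.77]
travel [-0.0013 -0.1603  0.014 ] rot [-0.0014  0.0025 -0.0003]
```

```bash

python3 -m pendant '[{"jaw":15,"travel":[-0.001,-0.07,0.007],"delta_rot":[-0.001,0.0025,0]},{"jaw":15,"travel":[-0.001,-0.14,0.014],"delta_rot":[-0.001,0.0025,0]},{"jaw":15,"travel":[-0.001,-0.16,0.014],"delta_rot":[-0.001,0.0025,0]},{"jaw":15,"travel":[-0.001,-0.16,0.014],"delta_rot":[-0.001,0.0025,0]},{"jaw":15,"travel":[-0.001,-0.16,0.014],"delta_rot":[-0.001,0.0025,0]}]' 100
python3 -m pendant '[{"jaw":15,"travel":[0.012,0,0],"delta_rot":[0,0,0]},{"jaw":15,"travel":[0.018,0,0],"delta_rot":[0,0,0]},{"jaw":15,"travel":[0.022,0,0],"delta_rot":[0,0,0]},{"jaw":15,"travel":[0.026,0,0],"delta_rot":[0,0,0]},{"jaw":15,"travel":[0.028,0,0],"delta_rot":[0,0,0]}]' 100
python3 g.py .559 -.0235 .1845 -.09
```

```text
time: 9.1
tcp_pos: [0.5589, -0.0231, 0.2021]
eef_rot: [0.073, 1.57, -0.071]
ft_force: [-0.7, 0.0, -4.4]
grip_width: 0.284
time: 9.6
tcp_pos: [0.5589, -0.0226, 0.1892]
eef_rot: [0.073, 1.569, -0.07]
ft_force: [-3.4, 0.8, 9.6]
grip_width: 0.281
t9.60 tcp [ 0.5589 -0.0226  0.1892] F [-3.4  0.8  9.6] w 0.281 j1,6 [-0.04  1.62]
travel [ 0.0094 -0.0017  0.0003] rot [-0.0004  0.0003 -0.0005]
```

```bash

python3 -m pendant '[{"jaw":15,"travel":[0.004,0,0],"delta_rot":[0,0,0]},{"jaw":15,"travel":[0.007,0,0],"delta_rot":[0,0,0]},{"jaw":15,"travel":[0.010,-0.001,0],"delta_rot":[0,0,0]},{"jaw":15,"travel":[0.013,-0.001,0],"delta_rot":[0,0,0]},{"jaw":15,"travel":[0.013,-0.001,0],"delta_rot":[0,0,0]}]' 100
python3 g.py .559 -.0235 .1845 -.09
```

```text
time: 10.1
tcp_pos: [0.5592, -0.0232, 0.1843]
eef_rot: [0.072, 1.567, -0.071]
ft_force: [-3.6, -2.5, 10.0]
grip_width: 0.281
t10.10 tcp [ 0.5592 -0.0232  0.1843] F [-3.6 -2.5 10. ] w 0.281 j1,6 [-0.04  1.62]
travel [-0.0004 -0.0005 -0.0003] rot [-0.0003  0.001  -0.0002]
```

```bash

python3 -m pendant '[{"jaw":15,"travel":[-0.015,0,0],"delta_rot":[0,0.001,0]},{"jaw":15,"travel":[-0.03,0,0],"delta_rot":[0,0.001,0]},{"jaw":15,"travel":[-0.03,0.07,-0.007],"delta_rot":[0,0.001,0]},{"jaw":15,"travel":[-0.03,0.14,-0.014],"delta_rot":[0,0.001,0]},{"jaw":15,"travel":[-0.03,0.16,-0.014],"delta_rot":[0,0.001,0]}]' 100
python3 g.py .559 .0565 .19 -.09
python3 -m pendant '[{"jaw":15,"travel":[0.007,0,0],"delta_rot":[0,0,0]},{"jaw":15,"travel":[0.014,0,0],"delta_rot":[0,0,0]},{"jaw":15,"travel":[0.018,0,0],"delta_rot":[0,0,0]},{"jaw":15,"travel":[0.022,0,0],"delta_rot":[0,0,0]},{"jaw":15,"travel":[0.026,0,0],"delta_rot":[0,0,0]}]' 100
python3 g.py .559 .0565 .181 -.09
```

```text
time: 10.6
tcp_pos: [0.5594, 0.0599, 0.1997]
eef_rot: [0.071, 1.57, -0.068]
ft_force: [0.9, 0.0, -4.0]
grip_width: 0.285
t10.60 tcp [0.5594 0.0599 0.1997] F [ 0.9  0.  -4. ] w 0.285 j1,6 [0.11 1.77]
travel [ 0.0193 -0.0068 -0.0002] rot [ 0.0004 -0.     -0.0006]
time: 11.1
tcp_pos: [0.5595, 0.0591, 0.1869]
eef_rot: [0.072, 1.569, -0.069]
ft_force: [-2.5, 0.1, 9.0]
grip_width: 0.28
t11.10 tcp [0.5595 0.0591 0.1869] F [-2.5  0.1  9. ] w 0.28 j1,6 [0.1  1.76]
travel [ 0.0118 -0.0054 -0.0006] rot [ 0.0001  0.0001 -0.0006]
```

```bash

python3 -m pendant '[{"jaw":15,"travel":[0.004,0,0],"delta_rot":[0,0,0]},{"jaw":15,"travel":[0.008,0,0],"delta_rot":[0,0,0]},{"jaw":15,"travel":[0.012,-0.001,0],"delta_rot":[0,0,0]},{"jaw":15,"travel":[0.015,-0.001,0],"delta_rot":[0,0,0]},{"jaw":15,"travel":[0.015,-0.001,0],"delta_rot":[0,0,0]}]' 100
python3 g.py .559 -.0235 .19 -.09
python3 -m pendant '[{"jaw":15,"travel":[-0.015,0,0],"delta_rot":[0,0.001,0]},{"jaw":15,"travel":[-0.03,0,0],"delta_rot":[0,0.001,0]},{"jaw":15,"travel":[-0.032,-0.07,0.007],"delta_rot":[0,0.001,0]},{"jaw":15,"travel":[-0.032,-0.14,0.014],"delta_rot":[0,0.001,0]},{"jaw":15,"travel":[-0.032,-0.162,0.014],"delta_rot":[0,0.001,0]}]' 100
python3 g.py .559 -.0235 .19 -.09
python3 - <<'E'
from h import *
from bench import ctrl
f=ctrl.grab_frame("side");cv2.imwrite("pics/c4.png",cv2.resize(f["pixels"][150:250,255:395],(700,500),interpolation=2)[...,::-1])
E
```

```text
time: 11.6
tcp_pos: [0.5598, 0.0591, 0.1811]
eef_rot: [0.074, 1.567, -0.067]
ft_force: [-4.4, 2.9, 9.8]
grip_width: 0.282
t11.60 tcp [0.5598 0.0591 0.1811] F [-4.4  2.9  9.8] w 0.282 j1,6 [0.1  1.76]
travel [-0.0184 -0.1645  0.0133] rot [-0.      0.0008 -0.0013]
time: 12.1
tcp_pos: [0.5596, -0.0251, 0.1972]
eef_rot: [0.075, 1.57, -0.07]
ft_force: [0.2, 0.6, -4.8]
grip_width: 0.282
t12.10 tcp [ 0.5596 -0.0251  0.1972] F [ 0.2  0.6 -4.8] w 0.282 j1,6 [-0.05  1.62]
travel [ 0.0143  0.003  -0.0015] rot [-0.0007 -0.0001 -0.0009]
```

View pics/c4.png

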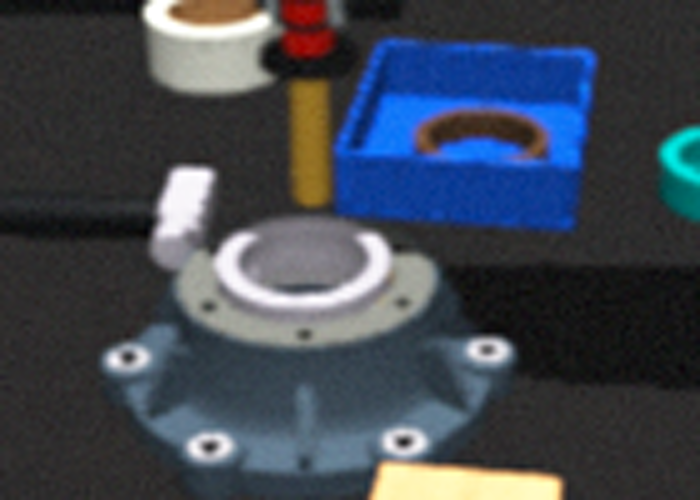

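The cup is going down with its near (+y) side lower, and it looks level left to right. Next the −y side.

```bash

python3 -m pendant '[{"jaw":15,"travel":[0.007,0.003,-0.001],"delta_rot":[0,0,0]},{"jaw":15,"travel":[0.014,0.003,-0.001],"delta_rot":[0,0,0]},{"jaw":15,"travel":[0.018,0.003,-0.001],"delta_rot":[0,0,0]},{"jaw":15,"travel":[0.022,0.003,-0.001],"delta_rot":[0,0,0]},{"jaw":15,"travel":[0.026,0.003,-0.001],"delta_rot":[0,0,0]}]' 100
python3 g.py .559 -.0235 .1785 -.09
```

```text
time: 12.65
tcp_pos: [0.5591, -0.0232, 0.1841]
eef_rot: [0.075, 1.57, -0.07]
ft_force: [-3.5, 0.2, 9.1]
grip_width: 0.283
t12.65 tcp [ 0.5591 -0.0232  0.1841] F [-3.5  0.2  9.1] w 0.283 j1,6 [-0.04  1.62]
travel [ 0.0112 -0.0006 -0.0001] rot [-0.0006 -0.0001 -0.001 ]
```

```bash

python3 -m pendant '[{"jaw":15,"travel":[0.004,0,0],"delta_rot":[0,0,0]},{"jaw":15,"travel":[0.008,0,0],"delta_rot":[0,0,0]},{"jaw":15,"travel":[0.012,0,0],"delta_rot":[0,0,0]},{"jaw":15,"travel":[0.0145,0,0],"delta_rot":[0,0,0]},{"jaw":15,"travel":[0.0145,0,0],"delta_rot":[0,0,0]}]' 100
python3 -m pendant '[{"jaw":15,"travel":[-0.015,0,0],"delta_rot":[0,0.001,-0.001]},{"jaw":15,"travel":[-0.03,0,0],"delta_rot":[0,0.001,-0.001]},{"jaw":15,"travel":[-0.032,0.07,-0.007],"delta_rot":[0,0.001,-0.001]},{"jaw":15,"travel":[-0.032,0.14,-0.014],"delta_rot":[0,0.001,-0.001]},{"jaw":15,"travel":[-0.032,0.156,-0.014],"delta_rot":[0,0.001,-0.001]}]' 100
python3 g.py .559 .0565 .18 -.09
```

```text
time: 13.15
tcp_pos: [0.5593, -0.0234, 0.1785]
eef_rot: [0.074, 1.568, -0.071]
ft_force: [-4.0, -1.8, 9.7]
grip_width: 0.283
time: 13.65
tcp_pos: [0.5595, 0.0577, 0.1951]
eef_rot: [0.07, 1.571, -0.07]
ft_force: [0.1, -0.3, -5.1]
grip_width: 0.28
t13.65 tcp [0.5595 0.0577 0.1951] F [ 0.1 -0.3 -5.1] w 0.28 j1,6 [0.1  1.76]
travel [ 0.0302 -0.0026 -0.0008] rot [ 0.0002 -0.0004 -0.0001]
```

```bash

python3 -m pendant '[{"jaw":15,"travel":[0.01,-0.003,0],"delta_rot":[0,0,0]},{"jaw":15,"travel":[0.018,-0.003,0],"delta_rot":[0,0,0]},{"jaw":15,"travel":[0.022,-0.003,0],"delta_rot":[0,0,0]},{"jaw":15,"travel":[0.026,-0.003,0],"delta_rot":[0,0,0]},{"jaw":15,"travel":[0.030,-0.003,0],"delta_rot":[0,0,0]}]' 100
python3 -m pendant '[{"jaw":15,"travel":[0.003,0,0],"delta_rot":[0,0,0]},{"jaw":15,"travel":[0.006,0,0],"delta_rot":[0,0,0]},{"jaw":15,"travel":[0.009,0,0],"delta_rot":[0,0,0]},{"jaw":15,"travel":[0.010,0,0],"delta_rot":[0,0,0]},{"jaw":15,"travel":[0.010,0,0],"delta_rot":[0,0,0]}]' 100
python3 g.py .559 .0565 .1775 -.09
```

```text
time: 14.15
tcp_pos: [0.5595, 0.0555, 0.1806]
eef_rot: [0.071, 1.57, -0.071]
ft_force: [-3.5, -0.3, 8.7]
grip_width: 0.282
time: 14.65
tcp_pos: [0.5596, 0.0555, 0.1775]
eef_rot: [0.073, 1.568, -0.07]
ft_force: [-4.5, 2.2, 12.4]
grip_width: 0.283
t14.65 tcp [0.5596 0.0555 0.1775] F [-4.5  2.2 12.4] w 0.283 j1,6 [0.1  1.76]
travel [ 0.      0.0019 -0.0013] rot [-0.0003  0.0004 -0.0005]
```

```bash

python3 -m pendant '[{"jaw":15,"travel":[0.003,0.001,-0.001],"delta_rot":[0,0,0]},{"jaw":15,"travel":[0.006,0.001,-0.001],"delta_rot":[0,0,0]},{"jaw":15,"travel":[0.008,0.001,-0.001],"delta_rot":[0,0,0]},{"jaw":15,"travel":[0.008,0.001,-0.001],"delta_rot":[0,0,0]},{"jaw":15,"travel":[0.008,0.001,-0.001],"delta_rot":[0,0,0]}]' 100
python3 g.py .559 .0565 .1775 -.09
python3 -m pendant '[{"jaw":15,"travel":[-0.015,0,0],"delta_rot":[0,0.001,-0.001]},{"jaw":15,"travel":[-0.03,0,0],"delta_rot":[0,0.001,-0.001]},{"jaw":15,"travel":[-0.032,-0.07,0.007],"delta_rot":[0,0.001,-0.001]},{"jaw":15,"travel":[-0.032,-0.14,0.014],"delta_rot":[0,0.001,-0.001]},{"jaw":15,"travel":[-0.032,-0.156,0.014],"delta_rot":[0,0.001,-0.001]}]' 100
python3 g.py .559 -.0235 .1775 -.09
```

```text
time: 15.15
tcp_pos: [0.5597, 0.0558, 0.1773]
eef_rot: [0.074, 1.564, -0.07]
ft_force: [-8.9, 0.9, 27.5]
grip_width: 0.278
t15.15 tcp [0.5597 0.0558 0.1773] F [-8.9  0.9 27.5] w 0.278 j1,6 [0.1  1.76]
travel [-0.0004  0.0012 -0.0014] rot [-0.0005  0.0018 -0.0009]
time: 15.65
tcp_pos: [0.5595, -0.0254, 0.193]
eef_rot: [0.073, 1.567, -0.075]
ft_force: [0.0, 0.5, -4.9]
grip_width: 0.284
t15.65 tcp [ 0.5595 -0.0254  0.193 ] F [ 0.   0.5 -4.9] w 0.284 j1,6 [-0.04  1.62]
travel [ 0.0311  0.0038 -0.0014] rot [-0.0012  0.0007  0.0004]
```

The +y side is on the seat: it stopped dead at TCP z 0.1773 with 32 N on it. Now I'll seat the −y side.

```bash

python3 -m pendant '[{"jaw":15,"travel":[0.01,0.004,-0.001],"delta_rot":[-0.001,0.001,0]},{"jaw":15,"travel":[0.018,0.004,-0.001],"delta_rot":[-0.001,0.001,0]},{"jaw":15,"travel":[0.024,0.004,-0.001],"delta_rot":[-0.001,0.001,0]},{"jaw":15,"travel":[0.028,0.004,-0.001],"delta_rot":[-0.001,0.001,0]},{"jaw":15,"travel":[0.032,0.004,-0.001],"delta_rot":[-0.001,0.001,0]}]' 100
python3 -m pendant '[{"jaw":15,"travel":[0.003,0,0],"delta_rot":[0,0,0]},{"jaw":15,"travel":[0.006,0,0],"delta_rot":[0,0,0]},{"jaw":15,"travel":[0.009,0,0],"delta_rot":[0,0,0]},{"jaw":15,"travel":[0.010,0,0],"delta_rot":[0,0,0]},{"jaw":15,"travel":[0.010,0,0],"delta_rot":[0,0,0]}]' 100
python3 g.py .559 -.0235 .1775 -.09
python3 -m pendant '[{"jaw":15,"travel":[-0.015,0,0],"delta_rot":[0,0.001,-0.001]},{"jaw":15,"travel":[-0.03,0,0],"delta_rot":[0,0.001,-0.001]},{"jaw":15,"travel":[-0.032,0.07,-0.007],"delta_rot":[0,0.001,-0.001]},{"jaw":15,"travel":[-0.032,0.14,-0.014],"delta_rot":[0,0.001,-0.001]},{"jaw":15,"travel":[-0.032,0.156,-0.014],"delta_rot":[0,0.001,-0.001]}]' 100
python3 g.py .559 .0565 .1775 -.09
```

```text
time: 16.15
tcp_pos: [0.5592, -0.0226, 0.1778]
eef_rot: [0.07, 1.57, -0.071]
ft_force: [-3.9, 0.2, 11.3]
grip_width: 0.282
time: 16.65
tcp_pos: [0.5597, -0.0221, 0.1772]
eef_rot: [0.069, 1.565, -0.071]
ft_force: [-10.1, -0.2, 33.8]
grip_width: 0.28
t16.65 tcp [ 0.5597 -0.0221  0.1772] F [-10.1  -0.2  33.8] w 0.28 j1,6 [-0.04  1.62]
travel [-0.0005 -0.0029 -0.0011] rot [0.0004 0.0015 0.0004]
time: 17.15
tcp_pos: [0.5595, 0.0592, 0.1929]
eef_rot: [0.065, 1.569, -0.07]
ft_force: [0.1, -0.4, -5.0]
grip_width: 0.283
t17.15 tcp [0.5595 0.0592 0.1929] F [ 0.1 -0.4 -5. ] w 0.283 j1,6 [0.11 1.76]
travel [ 0.0308 -0.0054 -0.0005] rot [0.0012 0.0003 0.001 ]
```

```bash

python3 -m pendant '[{"jaw":15,"travel":[0.01,-0.005,-0.001],"delta_rot":[0.001,0,0.001]},{"jaw":15,"travel":[0.018,-0.005,-0.001],"delta_rot":[0.001,0,0.001]},{"jaw":15,"travel":[0.024,-0.005,-0.001],"delta_rot":[0.001,0,0.001]},{"jaw":15,"travel":[0.028,-0.005,-0.001],"delta_rot":[0.001,0,0.001]},{"jaw":15,"travel":[0.032,-0.005,-0.001],"delta_rot":[0.001,0,0.001]}]' 100
python3 -m pendant '[{"jaw":15,"travel":[0.003,0,0],"delta_rot":[0,0,0]},{"jaw":15,"travel":[0.006,0,0],"delta_rot":[0,0,0]},{"jaw":15,"travel":[0.008,0,0],"delta_rot":[0,0,0]},{"jaw":15,"travel":[0.008,0,0],"delta_rot":[0,0,0]},{"jaw":15,"travel":[0.008,0,0],"delta_rot":[0,0,0]}]' 100
python3 -m pendant '[{"jaw":15,"travel":[-0.015,0,0],"delta_rot":[0,0.001,0]},{"jaw":15,"travel":[-0.03,0,0],"delta_rot":[0,0.001,0]},{"jaw":15,"travel":[-0.032,0,0],"delta_rot":[0,0.001,0]},{"jaw":15,"travel":[-0.032,0,0],"delta_rot":[0,0.001,0]},{"jaw":15,"travel":[-0.032,0,0],"delta_rot":[0,0.001,0]}]' 100
python3 g.py .599 .0165 .193 -.09
```

```text
time: 17.65
tcp_pos: [0.5589, 0.056, 0.1774]
eef_rot: [0.071, 1.568, -0.071]
ft_force: [-4.7, -0.2, 16.3]
grip_width: 0.284
time: 18.15
tcp_pos: [0.5592, 0.0559, 0.1773]
eef_rot: [0.072, 1.564, -0.071]
ft_force: [-9.9, 0.8, 29.1]
grip_width: 0.283
time: 18.65
tcp_pos: [0.5589, 0.0558, 0.1926]
eef_rot: [0.072, 1.568, -0.071]
ft_force: [0.2, -0.5, -4.5]
grip_width: 0.284
t18.65 tcp [0.5589 0.0558 0.1926] F [ 0.2 -0.5 -4.5] w 0.284 j1,6 [0.1  1.76]
travel [-0.0007 -0.0709  0.0869] rot [-0.0003  0.0005 -0.0004]
```

Both y sides read home at 0.1773. As a check I'll tap the +x and −x sides too.

```bash

python3 -m pendant '[{"jaw":15,"travel":[0,-0.04,0.05],"delta_rot":[0,0,0]},{"jaw":15,"travel":[0,-0.07,0.087],"delta_rot":[0,0,0]},{"jaw":15,"travel":[0,-0.071,0.087],"delta_rot":[0,0,0]},{"jaw":15,"travel":[0.01,-0.071,0.087],"delta_rot":[0,0,0]},{"jaw":15,"travel":[0.018,-0.071,0.087],"delta_rot":[0,0,0]}]' 100
python3 -m pendant '[{"jaw":15,"travel":[0.004,0,0],"delta_rot":[0,0,0]},{"jaw":15,"travel":[0.008,0,0],"delta_rot":[0,0,0]},{"jaw":15,"travel":[0.012,0,0],"delta_rot":[0,0,0]},{"jaw":15,"travel":[0.016,0,0],"delta_rot":[0,0,0]},{"jaw":15,"travel":[0.018,0,0],"delta_rot":[0,0,0]}]' 100
python3 g.py .519 .0165 .193 -.09
python3 -m pendant '[{"jaw":15,"travel":[-0.01,0,0],"delta_rot":[0,0,0]},{"jaw":15,"travel":[-0.02,0,0],"delta_rot":[0,0,0]},{"jaw":15,"travel":[-0.03,0,0],"delta_rot":[0,0,0]},{"jaw":15,"travel":[-0.03,0,0],"delta_rot":[0,0,0]},{"jaw":15,"travel":[-0.03,0,0],"delta_rot":[0,0,0]}]' 100
python3 g.py .519 .0165 .193 -.09
```

```text
time: 19.15
tcp_pos: [0.5983, 0.0168, 0.1827]
eef_rot: [0.072, 1.57, -0.071]
ft_force: [0.7, -0.3, -4.1]
grip_width: 0.282
time: 19.65
tcp_pos: [0.5984, 0.0172, 0.1773]
eef_rot: [0.073, 1.566, -0.07]
ft_force: [-9.1, -0.2, 30.7]
grip_width: 0.281
t19.65 tcp [0.5984 0.0172 0.1773] F [-9.1 -0.2 30.7] w 0.281 j1,6 [0.03 1.69]
travel [-0.032  -0.0157 -0.158 ] rot [-0.0002  0.0012 -0.0007]
time: 20.15
tcp_pos: [0.5984, 0.0172, 0.192]
eef_rot: [0.072, 1.566, -0.07]
ft_force: [-0.1, 0.6, -5.0]
grip_width: 0.285
t20.15 tcp [0.5984 0.0172 0.192 ] F [-0.1  0.6 -5. ] w 0.285 j1,6 [0.03 1.69]
travel [-0.0026 -0.0157 -0.158 ] rot [-0.0001  0.0011 -0.0006]
```

```bash

python3 -m pendant '[{"jaw":15,"travel":[0,-0.008,-0.08],"delta_rot":[0,0.001,0]},{"jaw":15,"travel":[0,-0.016,-0.158],"delta_rot":[0,0.001,0]},{"jaw":15,"travel":[0,-0.016,-0.158],"delta_rot":[0,0.001,0]},{"jaw":15,"travel":[0.01,-0.016,-0.158],"delta_rot":[0,0.001,0]},{"jaw":15,"travel":[0.018,-0.016,-0.158],"delta_rot":[0,0.001,0]}]' 100
python3 -m pendant '[{"jaw":15,"travel":[0.004,0,0],"delta_rot":[0,0,0]},{"jaw":15,"travel":[0.008,0,0],"delta_rot":[0,0,0]},{"jaw":15,"travel":[0.012,0,0],"delta_rot":[0,0,0]},{"jaw":15,"travel":[0.015,0,0],"delta_rot":[0,0,0]},{"jaw":15,"travel":[0.017,0,0],"delta_rot":[0,0,0]}]' 100
python3 g.py .519 .0165 .193 -.09
python3 -m pendant '[{"jaw":15,"travel":[-0.02,0,0],"delta_rot":[0,0.001,0]},{"jaw":15,"travel":[-0.05,0,0],"delta_rot":[0,0.001,0]},{"jaw":15,"travel":[-0.09,0,0],"delta_rot":[0,0.001,0]},{"jaw":15,"travel":[-0.12,0,0],"delta_rot":[0,0.001,0]},{"jaw":15,"travel":[-0.124,0,0],"delta_rot":[0,0.001,0]}]' 100
python3 g.py .4723 .2414 .2395 -.09
```

```text
time: 20.65
tcp_pos: [0.52, 0.0164, 0.1824]
eef_rot: [0.073, 1.568, -0.069]
ft_force: [0.2, 0.0, -4.6]
grip_width: 0.279
time: 21.15
tcp_pos: [0.5211, 0.0165, 0.1772]
eef_rot: [0.073, 1.564, -0.069]
ft_force: [-10.5, -0.3, 38.3]
grip_width: 0.283
t21.15 tcp [0.5211 0.0165 0.1772] F [-10.5  -0.3  38.3] w 0.283 j1,6 [0.03 1.69]
travel [-0.0316 -0.0003 -0.0039] rot [-0.0002  0.0017 -0.0009]
time: 21.65
tcp_pos: [0.522, 0.0164, 0.2407]
eef_rot: [0.073, 1.564, -0.069]
ft_force: [0.1, -0.2, -5.1]
grip_width: 0.282
t21.65 tcp [0.522  0.0164 0.2407] F [ 0.1 -0.2 -5.1] w 0.282 j1,6 [0.03 1.69]
travel [ 0.0031  0.4392 -0.1396] rot [-0.0001  0.0016 -0.001 ]
```

All four sides stop at 0.1772-0.1773, so the cup is home and square. Returning above the hole.

```bash

python3 -m pendant '[{"jaw":15,"travel":[0,0.09,-0.03],"delta_rot":[0,0.0016,-0.001]},{"jaw":15,"travel":[0,0.18,-0.06],"delta_rot":[0,0.0016,-0.001]},{"jaw":15,"travel":[0,0.27,-0.09],"delta_rot":[0,0.0016,-0.001]},{"jaw":15,"travel":[0,0.35,-0.12],"delta_rot":[0,0.0016,-0.001]},{"jaw":15,"travel":[0.003,0.42,-0.135],"delta_rot":[0,0.0016,-0.001]}]' 100
python3 g.py .4723 .2414 .2395 -.09
python3 -m pendant '[{"jaw":15,"travel":[0,0.01,0],"delta_rot":[0,0,0]},{"jaw":15,"travel":[0,0.016,-0.002],"delta_rot":[0,0,0]},{"jaw":15,"travel":[0,0.016,-0.002],"delta_rot":[0,0,0]},{"jaw":15,"travel":[0,0.016,-0.002],"delta_rot":[0,0,0]},{"jaw":15,"travel":[0,0.016,-0.002],"delta_rot":[0,0,0]}]' 100
python3 g.py .4723 .2414 .2 -.09
python3 - <<'E'
from h import *
from bench import ctrl
f=ctrl.grab_frame("wrist");g=ctrl.grab_frame("side")
im=np.zeros((600,800,3),np.uint8);im[:300,:800]=cv2.resize(f["pixels"][150:225,220:420],(800,300),interpolation=2);im[300:,:450]=cv2.resize(g["pixels"][180:280,280:430],(450,300),interpolation=2);cv2.imwrite("pics/c5.png",im[...,::-1])
for dx in(-.015,.015):
  for dy in(-.015,.015):print(proj(f,[.4723+dx,.2414+dy,.085]))
E
```

```text
time: 22.15
tcp_pos: [0.4725, 0.2336, 0.2388]
eef_rot: [0.07, 1.57, -0.071]
ft_force: [0.1, -0.8, -4.6]
grip_width: 0.281
t22.15 tcp [0.4725 0.2336 0.2388] F [ 0.1 -0.8 -4.6] w 0.281 j1,6 [0.46 2.12]
travel [-0.0014  0.0154 -0.0019] rot [ 0.0001 -0.0003  0.0001]
time: 22.65
tcp_pos: [0.4726, 0.2406, 0.2388]
eef_rot: [0.071, 1.57, -0.072]
ft_force: [-1.3, -0.0, -4.2]
grip_width: 0.281
t22.65 tcp [0.4726 0.2406 0.2388] F [-1.3 -0.  -4.2] w 0.281 j1,6 [0.47 2.13]
travel [ 0.0776  0.0016 -0.0007] rot [-0.0004 -0.0002  0.0001]
(np.float64(303.27437996060127), np.float64(199.3688555971008))
(np.float64(300.3731452079231), np.float64(172.57589429171173))
(np.float64(330.60922388136146), np.float64(197.02005566829408))
(np.float64(328.519817394749), np.float64(170.08320965114333))
```

View pics/c5.png

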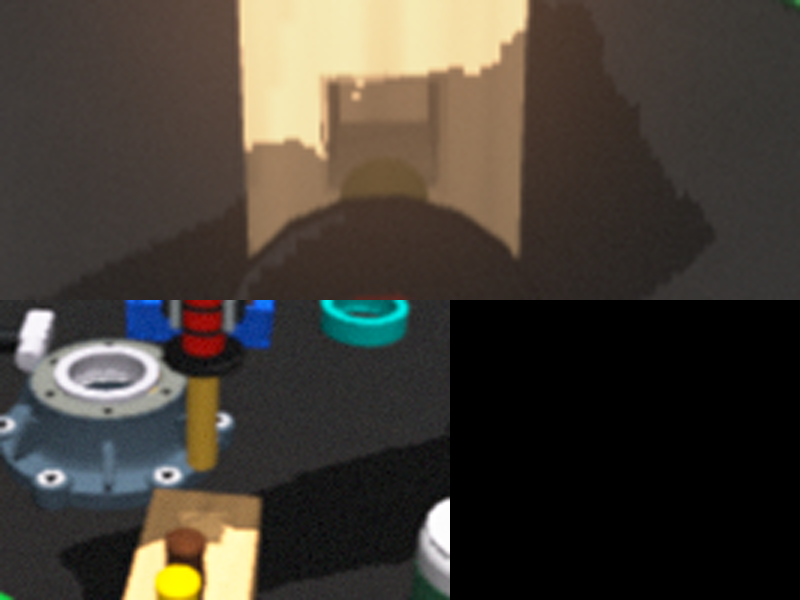

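The hole's mouth edges at pixels (301-329, 169) are within about 2 mm of the prediction, and the bar is centred over it. In the side view the cup sits low and level. Lowering the drift.

```bash

python3 -m pendant '[{"jaw":15,"travel":[0.03,0.004,0],"delta_rot":[0,0,0]},{"jaw":15,"travel":[0.07,0.004,0],"delta_rot":[0,0,0]},{"jaw":15,"travel":[0.09,0.004,0],"delta_rot":[0,0,0]},{"jaw":15,"travel":[0.105,0.004,0],"delta_rot":[0,0,0]},{"jaw":15,"travel":[0.12,0.004,0],"delta_rot":[0,0,0]}]' 100
python3 g.py .473 .242 .1085 -.09
```

```text
time: 23.25
tcp_pos: [0.4729, 0.2427, 0.1788]
eef_rot: [0.072, 1.57, -0.072]
ft_force: [-0.4, 0.7, -4.9]
grip_width: 0.282
t23.25 tcp [0.4729 0.2427 0.1788] F [-0.4  0.7 -4.9] w 0.282 j1,6 [0.47 2.14]
travel [ 0.1407 -0.0015  0.0003] rot [-0.0004 -0.0001 -0.    ]
```

Tip is 8 mm into the hole with no contact force.

```bash

python3 -m pendant '[{"jaw":15,"travel":[0.03,-0.001,0],"delta_rot":[0,0,0]},{"jaw":15,"travel":[0.06,-0.001,0],"delta_rot":[0,0,0]},{"jaw":15,"travel":[0.09,-0.001,0],"delta_rot":[0,0,0]},{"jaw":15,"travel":[0.12,-0.001,0],"delta_rot":[0,0,0]},{"jaw":15,"travel":[0.13,-0.001,0],"delta_rot":[0,0,0]}]' 100
python3 g.py .473 .242 .1085 -.09
python3 -m pendant '[{"jaw":15,"travel":[0.004,0,0],"delta_rot":[0,0,0]},{"jaw":15,"travel":[0.007,0,0],"delta_rot":[0,0,0]},{"jaw":15,"travel":[0.009,0,0],"delta_rot":[0,0,0]},{"jaw":15,"travel":[0.009,0,0],"delta_rot":[0,0,0]},{"jaw":15,"travel":[0.009,0,0],"delta_rot":[0,0,0]}]' 100
python3 g.py .473 .242 .1085 -.09
```

```text
time: 23.75
tcp_pos: [0.4725, 0.2419, 0.1128]
eef_rot: [0.071, 1.571, -0.072]
ft_force: [-0.3, 0.7, -4.2]
grip_width: 0.278
t23.75 tcp [0.4725 0.2419 0.1128] F [-0.3  0.7 -4.2] w 0.278 j1,6 [0.47 2.14]
travel [0.0085 0.0002 0.0011] rot [-0.0005 -0.0004  0.0002]
time: 24.25
tcp_pos: [0.4727, 0.2421, 0.1087]
eef_rot: [0.072, 1.57, -0.072]
ft_force: [-0.2, 0.3, -3.8]
grip_width: 0.276
t24.25 tcp [0.4727 0.2421 0.1087] F [-0.2  0.3 -3.8] w 0.276 j1,6 [0.47 2.14]
travel [ 0.0003 -0.0001  0.0006] rot [-0.0004 -0.0002  0.0001]
```

Just above seating (under 1 mm). I'll go down 1 mm more, then open.

```bash

python3 -m pendant '[{"jaw":15,"travel":[0.001,0,0],"delta_rot":[0,0,0]},{"jaw":15,"travel":[0.002,0,0],"delta_rot":[0,0,0]},{"jaw":30,"travel":[0.002,0,0],"delta_rot":[0,0,0]},{"jaw":50,"travel":[0.002,0,0],"delta_rot":[0,0,0]},{"jaw":85,"travel":[0.002,0,0],"delta_rot":[0,0,0]}]' 100
python3 -m pendant '[{"jaw":85,"travel":[0,0,0],"delta_rot":[0,0,0]},{"jaw":85,"travel":[0,0,0],"delta_rot":[0,0,0]},{"jaw":85,"travel":[0,0,0],"delta_rot":[0,0,0]},{"jaw":85,"travel":[0,0,0],"delta_rot":[0,0,0]},{"jaw":85,"travel":[0,0,0],"delta_rot":[0,0,0]}]' 100
python3 g.py .473 .242 .25 -.09
```

```text
time: 24.75
tcp_pos: [0.473, 0.2422, 0.1079]
eef_rot: [0.072, 1.57, -0.072]
ft_force: [-0.4, -0.3, -0.8]
grip_width: 0.682
time: 25.25
tcp_pos: [0.4729, 0.2422, 0.1078]
eef_rot: [0.072, 1.57, -0.072]
ft_force: [0.5, -0.8, 0.2]
grip_width: 0.999
t25.25 tcp [0.4729 0.2422 0.1078] F [ 0.5 -0.8  0.2] w 0.999 j1,6 [0.47 2.14]
travel [-2.843e-01 -4.000e-04  1.000e-04] rot [-0.0004 -0.0001 -0.    ]
```

```bash

python3 -m pendant '[{"jaw":85,"travel":[-0.04,0,0],"delta_rot":[0,0,0]},{"jaw":85,"travel":[-0.12,0,0],"delta_rot":[0,0,0]},{"jaw":85,"travel":[-0.2,0,0],"delta_rot":[0,0,0]},{"jaw":85,"travel":[-0.28,0,0],"delta_rot":[0,0,0]},{"jaw":85,"travel":[-0.3,0,0],"delta_rot":[0,0,0]}]' 100
python3 -m pendant '[{"jaw":85,"travel":[-0.02,0,0],"delta_rot":[0,0,0]},{"jaw":85,"travel":[-0.02,0,0],"delta_rot":[0,0,0]},{"jaw":85,"travel":[-0.02,0,0],"delta_rot":[0,0,0]},{"jaw":85,"travel":[-0.02,0,0],"delta_rot":[0,0,0]},{"jaw":85,"travel":[-0.02,0,0],"delta_rot":[0,0,0]}]' 100
python3 - <<'E'
from h import *
from bench import ctrl
f=ctrl.grab_frame("wrist");g=ctrl.grab_frame("side")
im=np.zeros((600,700,3),np.uint8);im[:300,:480]=cv2.resize(f["pixels"],(480,300));im[300:,:525]=cv2.resize(g["pixels"][180:280,260:435],(525,300),interpolation=2);cv2.imwrite("pics/c6.png",im[...,::-1])
for z in(.093,.155):print(proj(f,[.4729,.2422,z]))
E
```

```text
time: 25.75
tcp_pos: [0.4744, 0.2429, 0.2622]
eef_rot: [0.074, 1.564, -0.069]
ft_force: [0.7, 1.2, -0.0]
grip_width: 0.996
time: 26.25
tcp_pos: [0.4739, 0.2427, 0.2711]
eef_rot: [0.073, 1.566, -0.07]
ft_force: [0.0, -0.3, -0.3]
grip_width: 0.996
(np.float64(314.540871313476), np.float64(181.1517360636005))
(np.float64(314.5713957242693), np.float64(196.6947002966306))
```

View pics/c6.png

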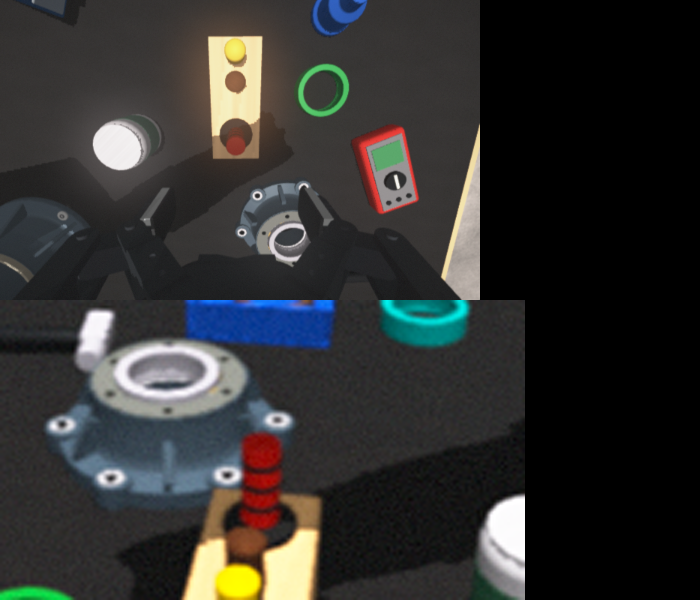

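The drift hangs upright with its guard on the block (grip top at wrist pixel (314,195), predicted (315,197)). The cup is level and low in the bore, and the gripper is clear. Handing in.

```bash
python3 -c "
from bench import ctrl
print(ctrl.job_done())"
```

```text
the job is handed in; nothing more can be done
None
```

The cup is fully home in the housing, the drift hangs back in its own hole, and the job is handed in. I stopped moving at about 26 s of the 58 s allowed.

- **Tapping:** I pushed the +y and −y sides of the rim in turn. The first push was about 4 mm; later strokes went up to an estimated 7–8 mm to take up the lean. Estimated lean stayed around 0.05 to 0.07 rad. I worked that out from push depths and did not measure it directly.
- **Seating check:** with about 34–43 N of net push, all four sides (±y, then ±x) stopped dead with the tool point at 0.1772–0.1773 m. That puts the upper face about 28 mm above the seat and square. Only the drift touched the cup.
- **Drift check:** the last pictures show the drift upright with its guard on the block and within about 2 px of where it should be. The gripper was open and clear, with no force on it.
- **Other things on the bench:** everything visible in the last pictures looks where it was. I did not measure those positions.

No check failed. The only disagreement was about 2 mm between the predicted and seen positions of the hole before I lowered the drift, well inside its 5 mm of play.

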